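Bring a trolley wheel's valve to the top

TASK

The spoked wheel of the gas-cylinder trolley is on the bench stand, leaning back, for pumping up. Turn it by pushing its spokes with your fingertips, one spoke after another, until the tyre valve is straight up from the hub, at the very top of the wheel, then let go. Push only the spokes, keep off the tyre and its valve, and do not shift or pick up any of the bottles and tools around it.

Things in the scene. Friction and masses are not known exactly. Their poses are not given: they have to be found in the camera images.
- stand: Grey metal stand bolted to the bench: base plate 200 (x) x 170 (y) x 12 mm, origin under its centre, z up. It carries the wheel leaning back 45 degrees: the wheel's open face looks up and to the stand's -x (roughly to the robot), its top edge is farther off (+x) than its bottom edge. A post 44 mm wide stands under and behind the hub only; nothing is behind the spokes beyond 35 mm from the axle.
- hub (a point): Centre of the hub's front end, on the axle, 40 mm in front of the wheel's mid-plane. The hub is 48 mm in diameter.
- wheel: Aluminium spoked wheel, 300 mm over the tyre, turning either way without end; origin at its centre, on the axle, 165 mm above the stand's origin. x axis along the axle, away from the robot and 45 degrees down; z axis points from the centre to the valve. It stays where it is left (dry friction 0.3 N m: 4 to 5 N on a spoke at 70 mm). It starts with the valve 115 to 180 degrees from the top.
- spoke (a point): Point on the axis of one of the six straight round spokes (10 mm thick), 70 mm from the axle and 12 mm in front of the mid-plane. Spokes are 60 degrees apart, at 30, 90, 150, 210, 270, 330 degrees from the valve, free from 24 to 103 mm radius, and dished to the front: 28 mm in front (-x of the wheel) of the mid-plane at 18 mm radius, straight out to the mid-plane at 111 mm.
- tyre: Black rubber tyre with its valve, fixed to the wheel, same origin and axes. 300 mm outside diameter, 40 mm wide (20 mm either side of the mid-plane); inside of the metal rim at 103 mm radius. The valve stem, 10 to 13 mm thick, lies in the mid-plane and sticks out of the rim towards the hub, from 104 to 70 mm radius. Not to be pushed (a brush under 3 N is harmless).
- valve_tip (a point): Brass tip of the valve stem, 70 mm from the axle, in the wheel's mid-plane. At the top it is straight uphill of the wheel's centre: y = 0 in the stand's frame, 214 mm above the bench.
- reagent_bottle: Clear bottle with screw cap, 72 mm diameter, 150 mm tall, origin under its centre. Leave alone.
- amber_jar: Amber jar, 60 mm diameter, 90 mm tall, origin under its centre. Leave alone.
- beaker: Glass beaker, 72 mm diameter, 90 mm tall, origin under its centre. Leave alone.
- spanner: Steel spanner 160 mm long lying along its x axis. Leave alone.
- screwdriver: Screwdriver 170 mm long lying along its x axis. Leave alone.
- valve_cap: Black valve cap, 13 mm diameter, 12 mm tall, on the bench beside the stand, origin under its centre. Leave alone.
- spare_bearing: Steel ring, 40 mm diameter, 12 mm tall, on the bench beside the stand, origin under its centre. Leave alone.

How it is judged (in metres and radians):
At the end, for the whole second after the job is handed in: The wheel is at rest with its valve straight up from the hub within 0.12 rad (7 degrees; the valve's tip within 8.4 mm of the stand's middle plane, on the upper side), and every loose thing lies within 30 mm of where it was (y of valve_tip in the frame of stand between -0.0084 and 0.0084 m and z of valve_tip in the frame of stand above 0.2 m and angular speed of wheel below 0.05 rad/s and distance of each of reagent_bottle, amber_jar, beaker, spanner, screwdriver, valve_cap, spare_bearing from where it was at the start of the episode below 0.03 m); the robot touches nothing.
It fails at once if the tyre or its valve is pushed (3 N or more) (contact force between any of the fingers, the arm and tyre above 3 N).
It fails at once if a loose bystander is shifted by more than 30 mm, knocked over, lifted or carried (distance of any of reagent_bottle, amber_jar, beaker, spanner, screwdriver, valve_cap, spare_bearing from where it was at the start of the episode above 0.03 m).
It also fails if it takes over 58 s, if anything falls off the work surface, if the arm or the gripper's body presses on something with over 40 N, if the wrist force passes 120 N, or if a joint passes its speed limit or range.

ROBOT

A 6-joint arm with a two-finger parallel gripper is mounted at the origin on the work surface. World frame = base frame: x ahead of the robot, y to its left, z up, the work surface at z = 0. Lengths are in mm, angles in rad, forces in N, time in s.
With the tool pointing down it reaches from about 275 to 750 mm from the base axis. Payload 10.2 kg.
Tool frame: the origin (TCP) lies at the very end of the fingers, on their centre line; the grasp point (between the pads) lies 19 mm behind it; y points along the fingers, x is the direction in which the jaws open and shut, and the axes are right-handed (so a half turn about y gives the same grasp; the last joint's range is limited). The gripper opens to 85 mm and grips with 20 to 120 N. Pads are 22 mm wide; open, the fingers measure 114 mm over their backs; the gripper's body (76 mm by 85 mm) begins 54 mm behind the grasp point. The pads swing forward as they close: fully open they stand 13 mm farther back than shut.
Start: joints at [-1.466, 0.313, 1.498, -0, 1.331, -0.223], TCP at [169.017, -497.056, 231.294] pointing down, gripper open.
Joint ranges: [-2.94, 2.94], [-0.97, 2.17], [0.19, 2.56], [-1.23, 4.37], [0.02, 3.11], [-2.88, 2.88]. Speed limits (rad/s): [2.39, 2.39, 3.01, 3.14, 3.14, 3.14].

INTERFACE

Orientations are given as a unit quaternion [w, x, y, z].
In Python, from rig import telemetry, imaging, ctrl gives the robot as it stands.
- The arm moves only by the shell command python3 -m handwheel 'ROWS' [FORCE]. ROWS is JSON, a list of rows, each an object with "delta_pos": the shift along the tool's x, y, z in cm, a list of three; "twist": the turn, a rotation vector about the tool's x, y, z in rad, a list of three; "jaw": the opening, from 0 (shut) to 1 (fully open). A call has exactly 10 rows; each row is the pose to reach, as a shift and turn from the pose commanded when the call began, along the tool's axes at that moment; what a row does not reach only later rows make up. A row lasts 1/12 s, in which the tool goes at most 41.7 mm and 7.16 degrees, less where a joint would pass 70% of its speed; a pose out of reach is approached as far as the arm can. A call with a gripper value outside its range is refused whole. The fingers move at their own pace and stop on an object; FORCE is the grip in N (left out, the last holds). Time passes only in rows, so rows that repeat a pose let the fingers close, or fill a call up. It gives the time, the measured TCP pose, the force and the opening at its end, in the units of the state.
- telemetry.sense(): the state, without advancing time (a new reading comes with each control period).
- imaging.capture(name): name is "scene" or "side" or "wrist"; returns a dict with "frame" (480x640x3 uint8, red, green, blue), "z_map" (480x640 float32, mm along the optical axis (not along the pixel's ray), 0 where there is no reading), "fx", "fy", "cx", "cy" (pixels), "rvec" (rotation vector, rad) and "tvec" (3), from world to camera coordinates, as OpenCV has them. Camera axes: x right, y down, z forward; pixel columns grow to the right and rows downward; lengths in mm; the calibration is good to about 2 mm. A picture is of the moment at which its call begins.
- ctrl.finish_job(): hands the job in, once; it reports no verdict.
The state is a dict: "time_s": time; "joints": joint angles; "dq": joint speeds; "tau": joint torques, N m; "eef_pos": TCP position; "ee_rot": TCP orientation; "force": force on the tool from outside, world axes, zero at the start; "wrist_torque": the same for the moment, N m; "grip_width": opening from 0.0 (shut) to 1.0 (fully open).
Only numpy, scipy, OpenCV 4.12 (cv2) and the standard library are available. Lean on these libraries where they do the work, as an engineer would, in place of code of your own. Each camera call takes 0.05 s, during which the arm holds its last target.

## Working session

There is one attempt and no reset: what is moved stays moved. The work goes in short steps, Python scripts to look and compute and a shell command to move; the robot and the scene stay as the last step left them, time stands still between calls to the robot, and variables do not carry over. Pictures are saved under pics/ and viewed, and the job is handed in when it is done.

```bash
mkdir -p pics; ls
cat > h.py <<'E'
import numpy as np, cv2
from rig import telemetry, imaging, ctrl
def cap(n,f=None):
    c=imaging.capture(n)
    if f: cv2.imwrite('pics/'+f,c['frame'][:,:,::-1])
    np.savez('/tmp/'+n+'.npz',**c)
    return c
def RT(c): return cv2.Rodrigues(np.array(c['rvec'],float))[0],np.array(c['tvec'],float).ravel()
def unproj(c,u,v,z=None):
    R,t=RT(c); z=c['z_map'][int(v),int(u)] if z is None else z
    p=np.array([(u-c['cx'])/c['fx']*z,(v-c['cy'])/c['fy']*z,z]); return R.T@(p-t)
def cloud(c):
    R,t=RT(c); z=c['z_map']; v,u=np.mgrid[:480,:640]
    P=np.stack([(u-c['cx'])/c['fx']*z,(v-c['cy'])/c['fy']*z,z],-1); return (P-t)@R
def proj(c,p):
    R,t=RT(c); q=R@np.array(p,float)+t; return np.array([c['fx']*q[0]/q[2]+c['cx'],c['fy']*q[1]/q[2]+c['cy']])
E
python3 - <<'E'
from h import *
for n in ('scene','side'): cap(n,n+'0.png')
s=telemetry.sense(); print(s)
E
```

```text
pics
{'time_s': 0.1, 'joints': array([-1.46640801e+00,  3.13404665e-01,  1.49833022e+00, -3.88080012e-05,
        1.33100276e+00, -2.23404333e-01]), 'dq': array([-0.00043714, -0.00078343, -0.00267263, -0.00083444,  0.00082661,
        0.00083944]), 'tau': array([ 3.82750746e-03, -4.12897968e+01, -2.60144413e+01, -1.27096146e-04,
        2.99052030e-03,  1.30195698e-05]), 'eef_pos': array([ 168.97925062, -496.82931654,  230.79849742]), 'ee_rot': array([ 0.57517702, -0.57458918,  0.41199371, -0.41143634]), 'force': array([ 0.01983961,  0.25367315, -0.25943377]), 'wrist_torque': array([-0.03134013,  0.01044981,  0.00505535]), 'grip_width': 1.001410289068589}
```

View pics/scene0.png

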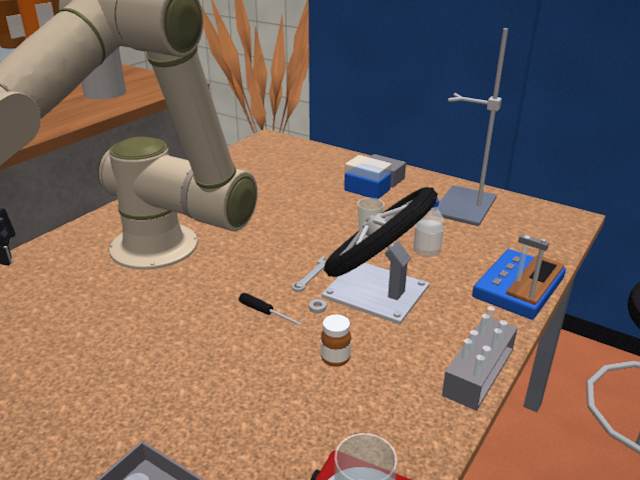

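View pics/side0.png

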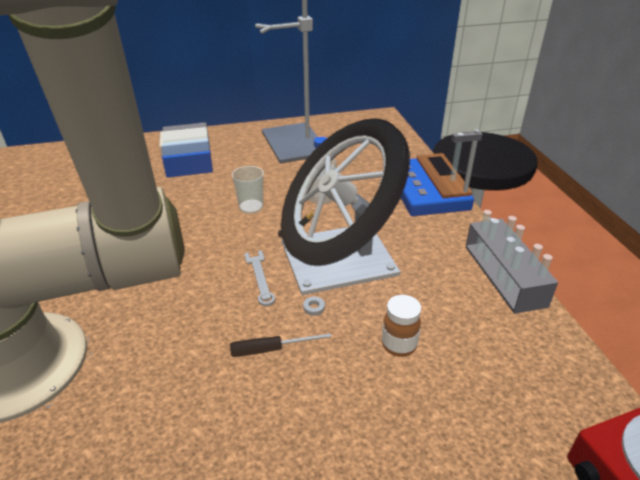

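The scene view shows the wheel at about (385,230), edge-on from behind. The side view shows its face, with the hub at about (328,181), and the amber jar, spanner, bearing, screwdriver, beaker and bottle around it. I'll enlarge that and measure.

Run:
```python
from h import *
c=dict(np.load('/tmp/side.npz'))
im=c['frame'][100:320,220:440,::-1]; cv2.imwrite('pics/side0z.png',cv2.resize(im,None,fx=2.7,fy=2.7,interpolation=cv2.INTER_CUBIC))
P=cloud(c)
# baseplate points z~12
m=(abs(P[...,2]-12)<3)&(c['z_map']>0); 
fr=c['frame'].astype(int); grey=(abs(fr[...,0]-fr[...,2])<25)&(fr.sum(2)>330)
v,u=np.mgrid[:480,:640]
m&=grey&(u>270)&(u<410)&(v>220)&(v<300)
q=P[m][:,:2]; print(len(q),q.min(0),q.max(0))
print(cv2.minAreaRect(q.astype(np.float32)))
for p in [(328,181),(307,283),(390,267),(282,233)]: print(p,unproj(c,*p))
# tyre
d=(fr.sum(2)<130)&(u>280)&(u<412)&(v>115)&(v<268)&(P[...,2]>30)
t=P[d]; print(len(t),t.min(0),t.max(0))
ct=t.mean(0);U,S,V=np.linalg.svd(t-ct,full_matrices=False);print(ct,V[2],S)
```

```text
2756 [436.12565914  23.06031755] [689.79203448 229.68487935]
((558.8792724609375, 126.12394714355469), (255.6326446533203, 200.6602325439453), 3.7585647106170654)
(328, 181) [562.32798024 131.59114995 194.57965497]
(307, 283) [506.38613285  65.45640902  18.44339145]
(390, 267) [672.8569701   72.43148141  19.91138687]
(282, 233) [475.98099113 149.58216593  80.24621648]
940 [ 370.22476349 -652.30748543  173.31142845] [693.82751064 258.00783154 677.10638247]
[649.97056146 129.77950029 244.88306653] [-0.97461677 -0.02525495  0.22245075] [2750.68497964  910.9916421   746.01544157]
```

View pics/side0z.png

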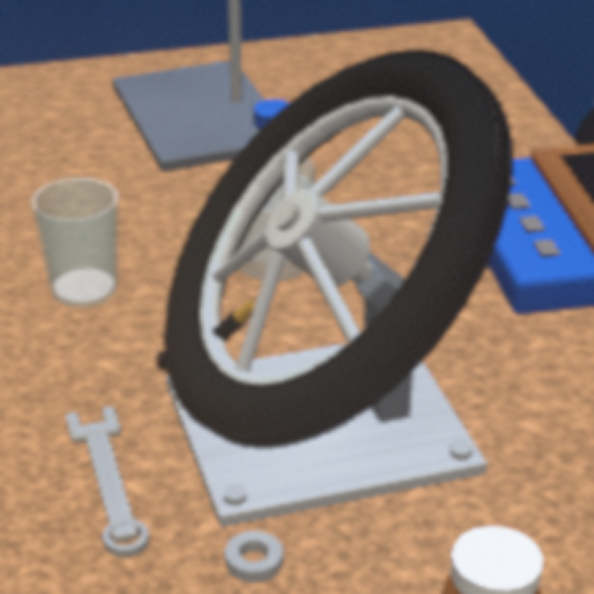

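The zoom shows the valve (brass tip) at about zoom (250,312), which is side px (312,215), on the lower left of the wheel. Next I fit the wheel pose from the depth points and the plate corners.

Run:
```python
from h import *
from scipy.optimize import least_squares
c=dict(np.load('/tmp/side.npz')); P=cloud(c); R,t=RT(c)
C=-R.T@t; print('cam',C, 'fx',c['fx'])
def ray(u,v,z0):
    d=R.T@np.array([(u-c['cx'])/c['fx'],(v-c['cy'])/c['fy'],1]); return C+d*(z0-C[2])/d[2]
Z=lambda a,b:(220+a/2.7-.3,100+b/2.7-.3)
A=ray(*Z(223,514),12);B=ray(*Z(486,463),12);L=ray(*Z(168,375),12);D=ray(*Z(420,350),12)
print(A,B,L,D,np.linalg.norm((B-A)))
# table depth bias
v,u=np.mgrid[:480,:640]
print('bench z',np.median(P[320:330,200:225,2]),np.median(P[225:235,230:245,2]))
fr=c['frame'].astype(int)
d=(fr.max(2)<75)&(u>275)&(u<412)&(v>112)&(v<272)&(P[...,2]>30)&(P[...,2]<320)&(abs(P[...,0]-570)<170)&(abs(P[...,1]-130)<200)&(c['z_map']>0)
T=P[d];print(len(T),T.min(0),T.max(0))
def frame(p):
    x,y,yaw,z=p
    ex=np.array([np.cos(yaw),np.sin(yaw),0]);ey=np.array([-np.sin(yaw),np.cos(yaw),0]);ez=np.array([0,0,1.])
    a=(ex-ez)/2**.5; up=(ex+ez)/2**.5
    return np.array([x,y,z]),a,ey,up
def res(p,T=T):
    o,a,ey,up=frame(p); q=T-o; ax=q@a; r=np.hypot(q@ey,q@up)
    return np.hypot(ax/20,(r-128)/22)-1
s=least_squares(lambda p:20*res(p),[570,130,0,165],loss='soft_l1',f_scale=3);print(s.x,s.cost,np.median(abs(s.fun)))
```

```text
cam [ 370.22476349 -652.30748543  677.10638247] fx 520.2893398342155
[495.09641335  55.18072778  12.        ] [690.74424401  64.88223861  12.        ] [484.58835146 221.67977055  12.        ] [686.66617621 207.88891805  12.        ] 195.8882154530722
bench z 1.014919113849709 0.9146979007779106
6251 [474.33495417  -8.86178551  33.21040826] [696.3702831  279.01332919 278.04886271]
[5.87016567e+02 1.43554060e+02 4.98888630e-02 1.65479343e+02] 13107.296896398206 0.8599585756854733
```

```bash
cat >> h.py <<'E'
def frame(p):
    x,y,yaw,z=p
    ex=np.array([np.cos(yaw),np.sin(yaw),0]);ey=np.array([-np.sin(yaw),np.cos(yaw),0]);ez=np.array([0,0,1.])
    return np.array([x,y,z]),(ex-ez)/2**.5,ey,(ex+ez)/2**.5
W=[588,144,0.052,165]
O,AX,EY,UP=frame(W)
def wp(r,phi,f=0):  # phi deg from top, positive toward +y (left)
    b=np.radians(phi); return O+r*(np.cos(b)*UP+np.sin(b)*EY)-f*AX
def sf(r): return 28*(111-r)/93
def onplane(c,u,v,f):
    R,t=RT(c); C=-R.T@t; d=R.T@np.array([(u-c['cx'])/c['fx'],(v-c['cy'])/c['fy'],1])
    p=C+d*(((O-f*AX-C)@AX)/(d@AX)); q=p-O; return np.hypot(q@EY,q@UP),np.degrees(np.arctan2(q@EY,q@UP))
def overlay(c,phi,fn,crop=None,k=2.7):
    im=c['frame'][:,:,::-1].copy(); im=cv2.resize(im,None,fx=k,fy=k,interpolation=cv2.INTER_CUBIC)
    pt=lambda p:tuple(int(round(x)) for x in proj(c,p)*k)
    for i in range(6):
        a=phi+30+60*i; cv2.line(im,pt(wp(24,a,sf(24))),pt(wp(103,a,sf(103))),(0,0,255),1)
    cv2.line(im,pt(wp(104,phi)),pt(wp(70,phi)),(0,255,0),1)
    for r in (103,): 
        for j in range(0,360,6): cv2.circle(im,pt(wp(r,j)),1,(255,0,0),-1)
    if crop: x0,y0,x1,y1=[int(q*k) for q in crop]; im=im[y0:y1,x0:x1]
    cv2.imwrite('pics/'+fn,im)
E
python3 - <<'E'
from h import *
c=dict(np.load('/tmp/side.npz'))
Z=lambda a,b:(220+a/2.7-.3,100+b/2.7-.3)
print('valve',onplane(c,*Z(252,310),0),onplane(c,*Z(217,333),0))
for r,a,b in [(90,395,112),(90,425,203),(80,345,322),(80,250,345)]:
    x=onplane(c,*Z(a,b),sf(r)); print(x)
print(onplane(c,*Z(289,216),40))
overlay(c,onplane(c,*Z(252,310),0)[1],'ov0.png',(220,100,440,320))
E
```

```text
valve (np.float64(71.5236746733206), np.float64(174.6117666747311)) (np.float64(105.63455804553946), np.float64(169.99412632570855))
(np.float64(102.01364604293627), np.float64(22.743969232914807))
(np.float64(94.11142627081374), np.float64(-38.583771630014795))
(np.float64(91.85419570188698), np.float64(-97.51185323028312))
(np.float64(86.74178978771646), np.float64(-156.75208365704577))
(np.float64(6.1049575878883005), np.float64(-74.21224927401438))
```

View pics/ov0.png

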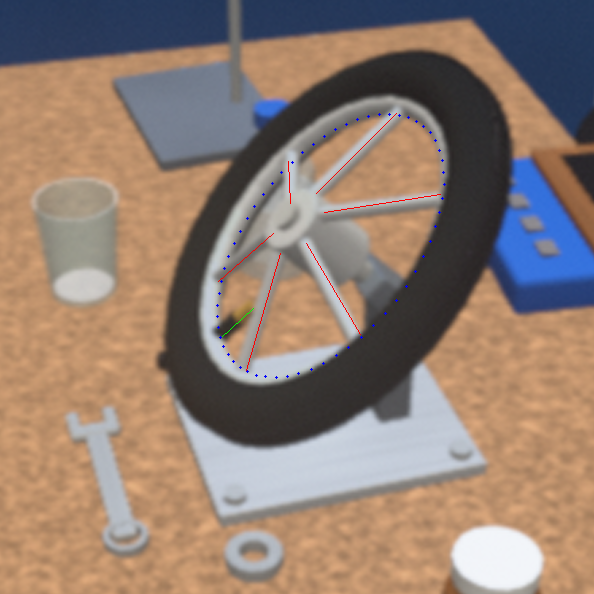

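The overlay is within about 2 px, but the centre looks slightly off. I'll refine with the hub and spoke points, then plan the approach: jaws closed, tool along the axle, pushing at about 50 mm radius. There the finger stays inside the valve's 70 mm.

```bash
cat >> h.py <<'E'
from scipy.spatial.transform import Rotation as Ro
def q2R(q): return Ro.from_quat([q[1],q[2],q[3],q[0]]).as_matrix()
def cmd(s,pt,Rt):
    R0=q2R(s['ee_rot']); d=R0.T@(np.array(pt)-s['eef_pos'])/10; tw=Ro.from_matrix(R0.T@Rt).as_rotvec()
    print('delta cm',np.round(d,2),'twist',np.round(tw,3),'mag deg',round(np.degrees(np.linalg.norm(tw)),1)); return d,tw
def Rtool(psi): # tool y along AX; x at angle psi deg from UP toward EY
    b=np.radians(psi); x=np.cos(b)*UP+np.sin(b)*EY; return np.column_stack([x,AX,np.cross(x,AX)])
E
python3 - <<'E'
from h import *
import h
from scipy.optimize import least_squares
c=dict(np.load('/tmp/side.npz'))
Z=lambda a,b:np.array((220+a/2.7-.3,100+b/2.7-.3))
# spoke index by approx phi
obs=[(-38,325,211),(-38,437,201),(22,397,109),(22,318,186),(-98,305,245),(-98,350,330),(-158,276,258),(-158,246,365)]
def res(p):
    h.O,h.AX,h.EY,h.UP=frame([p[0],p[1],0.052,165]); r=[]
    for a,u,v in obs:
        A=proj(c,wp(30,a+p[2],sf(30)));B=proj(c,wp(100,a+p[2],sf(100)));d=(B-A)/np.linalg.norm(B-A);q=Z(u,v)-A
        r.append(d[0]*q[1]-d[1]*q[0])
    r+=list(proj(c,h.O-40*h.AX)-Z(288,216)); r+=list(proj(c,wp(70,172+p[2]))-Z(252,310)); return np.array(r)
s=least_squares(res,[588,144,0]);print(s.x,np.round(s.fun,1))
h.O,h.AX,h.EY,h.UP=frame([s.x[0],s.x[1],0.052,165])
print('valve',172+s.x[2])
t=telemetry.sense(); R0=q2R(t['ee_rot']);print(R0.round(2))
for psi in (0,90,180,-90): cmd(t,wp(50,82,150),Rtool(psi))
E
```

```text
[586.53487881 143.73278893   1.54972998] [-1.1  1.  -1.1 -1.3 -0.3  0.7  0.5 -0.4 -1.9 -0.8 -0.3 -0.8]
valve 173.5497299754599
[[ 0.32 -0.    0.95]
 [-0.95  0.    0.32]
 [-0.   -1.    0.  ]]
delta cm [-54.73  -4.45  51.77] twist [ 0.506 -1.224 -0.671] mag deg 85.1
delta cm [-54.73  -4.45  51.77] twist [-0.155 -2.664 -1.103] mag deg 165.4
delta cm [-54.73  -4.45  51.77] twist [0.721 1.738 0.544] mag deg 112.2
delta cm [-54.73  -4.45  51.77] twist [ 0.78   0.261 -0.109] mag deg 47.6
```

```bash
sed -i 's/^W=.*/W=[586.5,143.7,0.052,165]/' h.py
python3 - <<'E'
from h import *
t=telemetry.sense(); cmd(t,wp(52,-6.5,150),Rtool(-6.5)); print(wp(52,-6.5,150))
E
```

```text
delta cm [-48.54  -7.61  53.3 ] twist [ 0.537 -1.118 -0.634] mag deg 79.8
[517.36712621 134.20731211 307.59920981]
```

```bash
python3 -m handwheel '[{"delta_pos":[-2.4,-0.4,2.6],"twist":[0.027,-0.056,-0.032],"jaw":0},{"delta_pos":[-4.8,-0.8,5.3],"twist":[0.054,-0.112,-0.063],"jaw":0},{"delta_pos":[-7.3,-1.2,8.0],"twist":[0.08,-0.167,-0.095],"jaw":0},{"delta_pos":[-9.7,-1.6,10.6],"twist":[0.107,-0.224,-0.127],"jaw":0},{"delta_pos":[-12.1,-2,13.3],"twist":[0.134,-0.28,-0.158],"jaw":0},{"delta_pos":[-14.5,-2.4,16],"twist":[0.16,-0.335,-0.19],"jaw":0},{"delta_pos":[-17,-2.7,18.6],"twist":[0.188,-0.39,-0.222],"jaw":0},{"delta_pos":[-19.4,-3,21.3],"twist":[0.215,-0.447,-0.254],"jaw":0},{"delta_pos":[-21.8,-3.4,24],"twist":[0.24,-0.5,-0.285],"jaw":0},{"delta_pos":[-24.3,-3.8,26.6],"twist":[0.268,-0.559,-0.317],"jaw":0}]' 30
python3 - <<'E'
from h import *
t=telemetry.sense(); print(t['joints'],t['eef_pos']); cmd(t,wp(52,-6.5,150),Rtool(-6.5))
E
```

```text
time_s: 0.93
eef_pos: [343.0, -179.7, 269.4]
ee_rot: [0.665, -0.642, 0.085, -0.373]
force: [0.7, -0.5, 0.7]
grip_width: 0.001
[-0.97689391 -0.2686626   2.04969043  0.30671657  1.06418086 -0.41248619] [ 342.98076517 -179.68087033  269.38132838]
delta cm [-5.25  0.06 35.73] twist [ 0.269 -0.556 -0.315] mag deg 39.7
```

```bash
python3 -m handwheel '[{"delta_pos":[-0.5,0,3.6],"twist":[0.027,-0.056,-0.032],"jaw":0},{"delta_pos":[-1,0,7.1],"twist":[0.054,-0.112,-0.063],"jaw":0},{"delta_pos":[-1.6,0,10.7],"twist":[0.08,-0.167,-0.095],"jaw":0},{"delta_pos":[-2.1,0,14.3],"twist":[0.107,-0.224,-0.127],"jaw":0},{"delta_pos":[-2.6,0,17.9],"twist":[0.134,-0.28,-0.158],"jaw":0},{"delta_pos":[-3.1,0,21.4],"twist":[0.16,-0.335,-0.19],"jaw":0},{"delta_pos":[-3.7,0,25],"twist":[0.188,-0.39,-0.222],"jaw":0},{"delta_pos":[-4.2,0,28.6],"twist":[0.215,-0.447,-0.254],"jaw":0},{"delta_pos":[-4.7,0,32.2],"twist":[0.24,-0.5,-0.285],"jaw":0},{"delta_pos":[-5.2,0,35.7],"twist":[0.269,-0.556,-0.315],"jaw":0}]'
python3 - <<'E'
from h import *
t=telemetry.sense(); print(t['joints'],t['eef_pos']); cmd(t,wp(52,-6.5,150),Rtool(-6.5))
cap('wrist','w1.png'); cap('side','s1.png')
E
```

```text
time_s: 1.77
eef_pos: [517.9, 134.2, 308.2]
ee_rot: [0.676, -0.63, -0.25, -0.289]
force: [1.4, -0.8, 0.2]
grip_width: -0.001
[ 0.02358416 -0.06711264  1.92636141  0.04595223  0.49780032  0.05181441] [517.93658311 134.15107161 308.19161184]
delta cm [-0.08  0.   -0.  ] twist [-0.002  0.001 -0.   ] mag deg 0.1
```

View pics/w1.png

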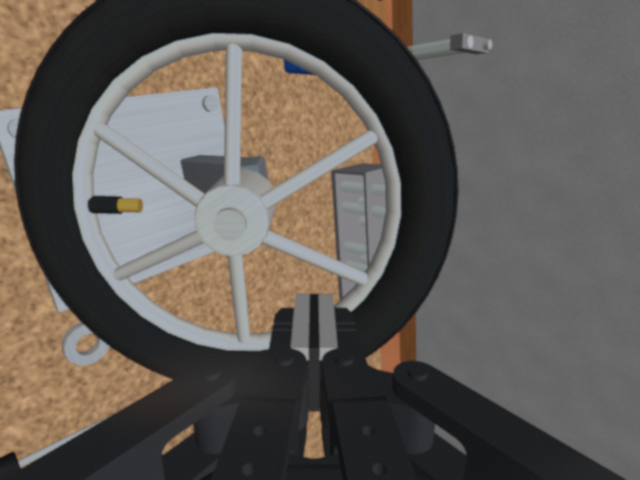

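View pics/s1.png

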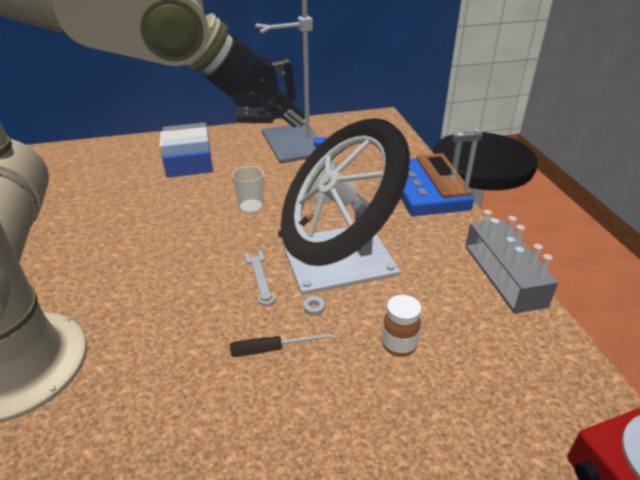

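The wrist view is nearly frontal, with uphill to the right: hub at about (232,222), valve at the left with its brass tip at (140,205), spokes clear. The closed fingertips are at (313,300). I'll check the model against this view.

Run:
```python
from h import *
c=dict(np.load('/tmp/wrist.npz'))
print('valve',onplane(c,141,205,0),onplane(c,92,204,0)); print('hub',onplane(c,231,224,40))
for u,v in [(234,60),(370,138),(360,276),(243,330),(125,271),(105,130)]: print(onplane(c,u,v,sf(95)))
overlay(c,173.5,'ovw1.png',None,1)
# rim ellipse centre check
for u,v in [(399,190),(73,190),(232,35)]: print(onplane(c,u,v,20))
```

```text
valve (np.float64(68.2206328460763), np.float64(171.96857785223935)) (np.float64(102.52455487655081), np.float64(172.07401570614869))
hub (np.float64(2.245794008998206), np.float64(4.987511485158086))
(np.float64(96.56573750308779), np.float64(81.45890611060406))
(np.float64(102.44543513328696), np.float64(21.860737715329936))
(np.float64(100.48861269155957), np.float64(-36.64081418960856))
(np.float64(95.39377690545497), np.float64(-96.9732906579661))
(np.float64(96.0338700069373), np.float64(-157.56150806929537))
(np.float64(99.25766500278083), np.float64(140.6650751378295))
(np.float64(109.67920060066118), np.float64(2.5242173466360898))
(np.float64(104.11316044268806), np.float64(163.98085483939363))
(np.float64(109.33325772833939), np.float64(80.52808646689066))
```

View pics/ovw1.png

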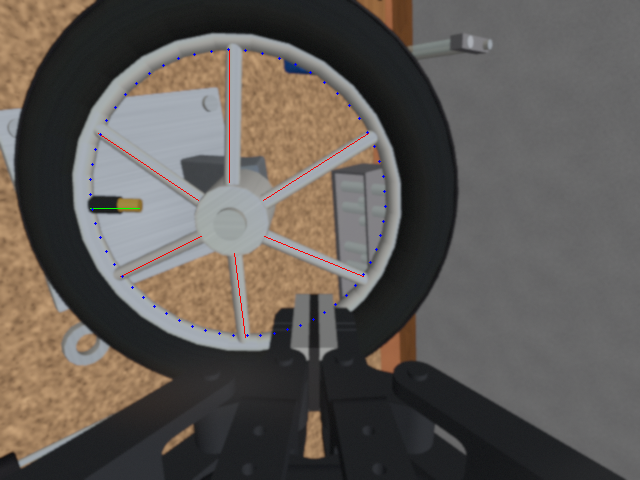

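Agreement is within about 2 mm; I'll shift the centre 2 mm uphill and take the valve as 172°. Now I insert the closed fingers into the gap at -8° and push the -38° spoke down the right-hand side.

```bash
sed -i 's/^W=.*/W=[588.5,143.7,0.052,165]/' h.py
cat >> h.py <<'E'
def arc(s,p0s,r=52,f=4,psi_off=0):
    for p in p0s: cmd(s,wp(r,p,f),Rtool(p+psi_off))
def where(s):
    q=s['eef_pos']-O; print('r',np.hypot(q@EY,q@UP).round(1),'phi',np.degrees(np.arctan2(q@EY,q@UP)).round(1),'f',(-q@AX).round(1),'force',s['force'].round(1),'t',s['time_s'],'j',s['joints'].round(2))
E
python3 - <<'E'
from h import *
t=telemetry.sense(); where(t); arc(t,[-8],f=40);arc(t,[-8],f=4)
E
```

```text
r 51.0 phi -5.7 f 150.8 force [-0.9  0.  -1. ] t 1.8667 j [ 0.02 -0.07  1.93  0.05  0.5   0.05]
delta cm [ 0.13 11.08 -0.25] twist [-0.003  0.029 -0.003] mag deg 1.7
delta cm [ 0.14 14.68 -0.26] twist [-0.003  0.029 -0.003] mag deg 1.7
```

```bash
python3 -m handwheel '[{"delta_pos":[0.1,2,-0.2],"twist":[0,0.015,0],"jaw":0},{"delta_pos":[0.1,4.5,-0.25],"twist":[0,0.029,0],"jaw":0},{"delta_pos":[0.1,7.5,-0.25],"twist":[0,0.029,0],"jaw":0},{"delta_pos":[0.1,10,-0.25],"twist":[0,0.029,0],"jaw":0},{"delta_pos":[0.1,11.5,-0.25],"twist":[0,0.029,0],"jaw":0},{"delta_pos":[0.1,12.5,-0.25],"twist":[0,0.029,0],"jaw":0},{"delta_pos":[0.1,13.3,-0.25],"twist":[0,0.029,0],"jaw":0},{"delta_pos":[0.1,14,-0.25],"twist":[0,0.029,0],"jaw":0},{"delta_pos":[0.1,14.6,-0.25],"twist":[0,0.029,0],"jaw":0},{"delta_pos":[0.1,14.6,-0.25],"twist":[0,0.029,0],"jaw":0}]'
python3 - <<'E'
from h import *
t=telemetry.sense(); where(t); arc(t,[-14,-20,-26,-32,-38,-44,-50,-56,-62,-68])
cap('wrist','w2.png')
E
```

```text
time_s: 2.7
eef_pos: [621.3, 134.3, 204.8]
ee_rot: [0.679, -0.627, -0.238, -0.299]
force: [0.1, -0.7, -0.4]
grip_width: -0.001
r 52.2 phi -12.2 f 5.3 force [ 0.1 -0.7 -0.4] t 2.7 j [0.02 0.28 1.83 0.09 0.25 0.04]
delta cm [-0.03  0.13 -0.16] twist [ 0.001  0.1   -0.002] mag deg 5.7
delta cm [-0.12  0.13 -0.7 ] twist [ 0.001  0.204 -0.002] mag deg 11.7
delta cm [-0.25  0.13 -1.22] twist [ 0.001  0.309 -0.002] mag deg 17.7
delta cm [-0.45  0.13 -1.73] twist [ 0.001  0.414 -0.002] mag deg 23.7
delta cm [-0.69  0.14 -2.22] twist [ 0.001  0.518 -0.002] mag deg 29.7
delta cm [-0.99  0.14 -2.68] twist [ 0.001  0.623 -0.002] mag deg 35.7
delta cm [-1.33  0.14 -3.1 ] twist [ 0.002  0.728 -0.002] mag deg 41.7
delta cm [-1.71  0.14 -3.49] twist [ 0.002  0.833 -0.002] mag deg 47.7
delta cm [-2.13  0.14 -3.83] twist [ 0.002  0.937 -0.002] mag deg 53.7
delta cm [-2.59  0.14 -4.13] twist [ 2.000e-03  1.042e+00 -1.000e-03] mag deg 59.7
```

View pics/w2.png

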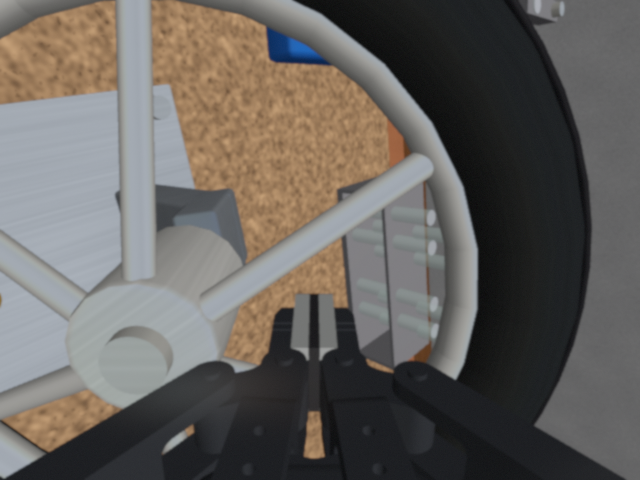

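The fingers are in the gap between spokes, tip a few millimetres in front of the mid-plane, with about 0 N. Now the first push stroke along the arc.

```bash
python3 -m handwheel '[{"delta_pos":[0,0.1,-0.2],"twist":[0,0.1,0],"jaw":0},{"delta_pos":[-0.1,0.1,-0.7],"twist":[0,0.2,0],"jaw":0},{"delta_pos":[-0.25,0.1,-1.2],"twist":[0,0.31,0],"jaw":0},{"delta_pos":[-0.45,0.1,-1.7],"twist":[0,0.41,0],"jaw":0},{"delta_pos":[-0.7,0.1,-2.2],"twist":[0,0.52,0],"jaw":0},{"delta_pos":[-1,0.1,-2.7],"twist":[0,0.62,0],"jaw":0},{"delta_pos":[-1.3,0.1,-3.1],"twist":[0,0.73,0],"jaw":0},{"delta_pos":[-1.7,0.1,-3.5],"twist":[0,0.83,0],"jaw":0},{"delta_pos":[-2.1,0.1,-3.8],"twist":[0,0.94,0],"jaw":0},{"delta_pos":[-2.6,0.1,-4.1],"twist":[0,1.04,0],"jaw":0}]'
python3 - <<'E'
from h import *
t=telemetry.sense(); where(t)
cap('side','s3.png')
cap('wrist','w3.png')
arc(t,[-80,-92])
E
```

```text
time_s: 3.58
eef_pos: [603.2, 95.9, 185.4]
ee_rot: [0.707, -0.392, 0.13, -0.574]
force: [9.5, -1.2, 2.5]
grip_width: 0.0
r 53.7 phi -64.6 f 5.8 force [ 9.5 -1.2  2.5] t 3.5833 j [-0.07  0.26  1.93  0.46  0.19  0.65]
delta cm [-0.27  0.17 -1.4 ] twist [-0.005  0.206  0.004] mag deg 11.8
delta cm [-0.61  0.16 -2.43] twist [-0.006  0.416  0.004] mag deg 23.8
```

View pics/w3.png

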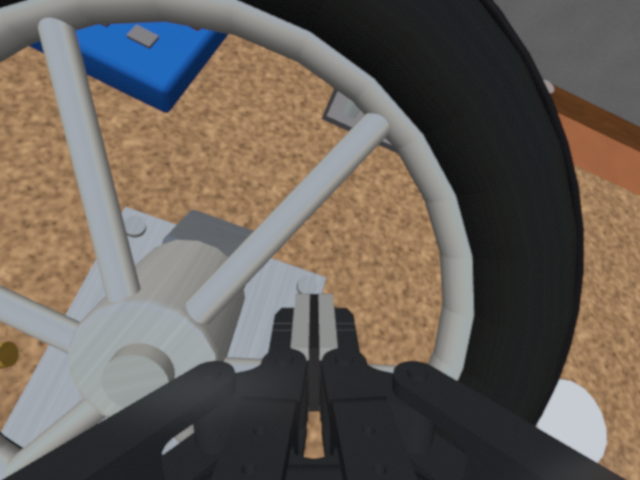

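View pics/s3.png

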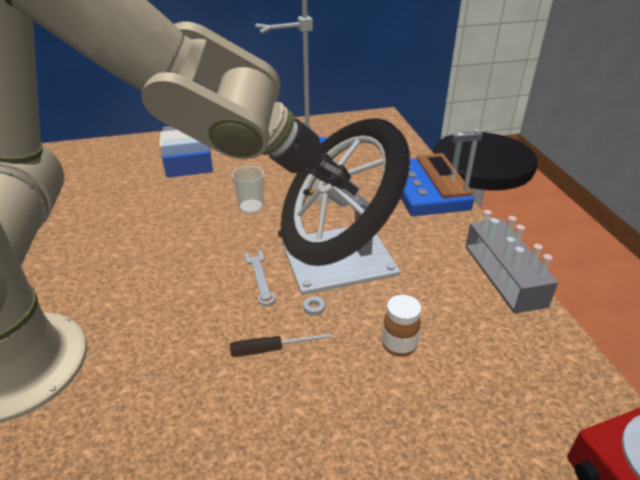

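The wheel is turning with the push: the valve is off to the left in the wrist view, and force is about 10 N. I'll measure the angle and continue the stroke a little.

```bash
python3 -m handwheel '[{"delta_pos":[0,0.1,-0.4],"twist":[0,0.05,0],"jaw":0},{"delta_pos":[-0.1,0.1,-0.7],"twist":[0,0.1,0],"jaw":0},{"delta_pos":[-0.2,0.1,-1.1],"twist":[0,0.15,0],"jaw":0},{"delta_pos":[-0.3,0.1,-1.4],"twist":[0,0.21,0],"jaw":0},{"delta_pos":[-0.35,0.1,-1.7],"twist":[0,0.26,0],"jaw":0},{"delta_pos":[-0.45,0.1,-1.95],"twist":[0,0.31,0],"jaw":0},{"delta_pos":[-0.5,0.1,-2.2],"twist":[0,0.36,0],"jaw":0},{"delta_pos":[-0.6,0.1,-2.4],"twist":[0,0.41,0],"jaw":0},{"delta_pos":[-0.6,0.1,-2.4],"twist":[0,0.41,0],"jaw":0},{"delta_pos":[-0.6,0.1,-2.4],"twist":[0,0.41,0],"jaw":0}]'
cat >> h.py <<'E'
def angles(c,pts):
    for u,v,f in pts: print((u,v),np.round(onplane(c,u,v,f),1))
E
python3 - <<'E'
from h import *
t=telemetry.sense(); where(t)
c=dict(np.load('/tmp/wrist.npz')); angles(c,[(60,40,sf(95)),(372,125,sf(95)),(8,353,0)])
c=cap('wrist','w4.png')
E
```

```text
time_s: 4.52
eef_pos: [585.8, 91.9, 165.9]
ee_rot: [0.667, -0.27, 0.27, -0.64]
force: [2.5, -3.8, 6.3]
grip_width: 0.002
r 51.7 phi -93.5 f 4.5 force [ 2.5 -3.8  6.3] t 4.5167 j [-0.08  0.26  1.99  0.71  0.14  0.79]
(60, 40) [99.5 35.7]
(372, 125) [101.4 -24.1]
(8, 353) [ 71.4 126.2]
```

View pics/w4.png

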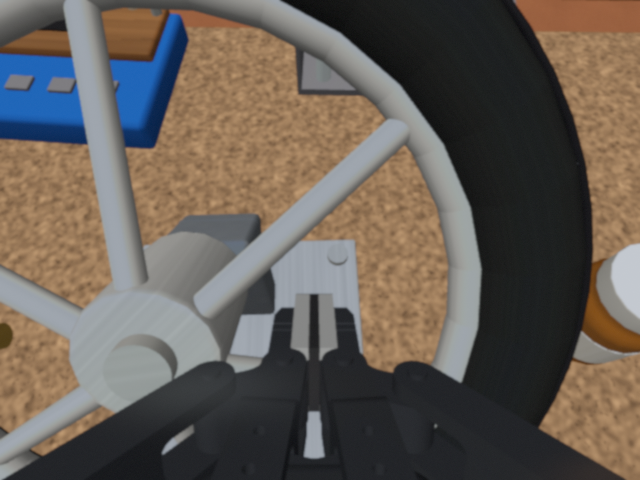

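Run:
```python
from h import *
c=dict(np.load('/tmp/wrist.npz')); angles(c,[(88,10,sf(98)),(398,130,sf(98)),(5,336,0)])
t=telemetry.sense(); where(t); arc(t,[-88],f=50); arc(t,[-57,-22],f=55)
```

```text
(88, 10) [102.2   7.6]
(398, 130) [103.1 -51.7]
(5, 336) [70.4 99.9]
r 51.7 phi -93.6 f 4.4 force [ 1.9 -2.4  5.9] t 4.5667 j [-0.08  0.26  1.99  0.71  0.14  0.79]
delta cm [ 0.03 -4.56  0.51] twist [-0.002 -0.056  0.002] mag deg 3.2
delta cm [-0.86 -5.05  3.14] twist [-0.001 -0.597  0.002] mag deg 34.2
delta cm [-3.31 -5.05  5.08] twist [-1.000e-03 -1.208e+00  2.000e-03] mag deg 69.2
```

```bash
python3 -m handwheel '[{"delta_pos":[0,-0.5,0.4],"twist":[0,-0.03,0],"jaw":0},{"delta_pos":[0,-2.5,0.5],"twist":[0,-0.056,0],"jaw":0},{"delta_pos":[0,-4.6,0.5],"twist":[0,-0.056,0],"jaw":0},{"delta_pos":[0,-5,0.6],"twist":[0,-0.1,0],"jaw":0},{"delta_pos":[-0.1,-5,1.0],"twist":[0,-0.2,0],"jaw":0},{"delta_pos":[-0.2,-5,1.5],"twist":[0,-0.3,0],"jaw":0},{"delta_pos":[-0.4,-5,2.1],"twist":[0,-0.4,0],"jaw":0},{"delta_pos":[-0.65,-5,2.6],"twist":[0,-0.5,0],"jaw":0},{"delta_pos":[-0.9,-5,3.1],"twist":[0,-0.6,0],"jaw":0},{"delta_pos":[-1.2,-5,3.5],"twist":[0,-0.7,0],"jaw":0}]'
python3 - <<'E'
from h import *
t=telemetry.sense(); where(t); arc(t,[-36,-22],f=55); arc(t,[-22],f=4)
c=cap('wrist','w5.png'); overlay(c,98.5,'ovw5.png',None,1)
E
```

```text
time_s: 5.4
eef_pos: [573.8, 103.2, 224.5]
ee_rot: [0.719, -0.476, 0.025, -0.505]
force: [-0.2, -1.0, 0.3]
grip_width: 0.002
r 49.8 phi -52.8 f 53.9 force [-0.2 -1.   0.3] t 5.4 j [-0.06  0.14  1.95  0.28  0.29  0.54]
delta cm [ 0.05 -0.11  1.5 ] twist [ 0.002 -0.258 -0.002] mag deg 14.8
delta cm [-0.43 -0.11  2.68] twist [ 0.002 -0.503 -0.003] mag deg 28.8
delta cm [-0.42  4.99  2.69] twist [ 0.002 -0.503 -0.003] mag deg 28.8
```

View pics/ovw5.png

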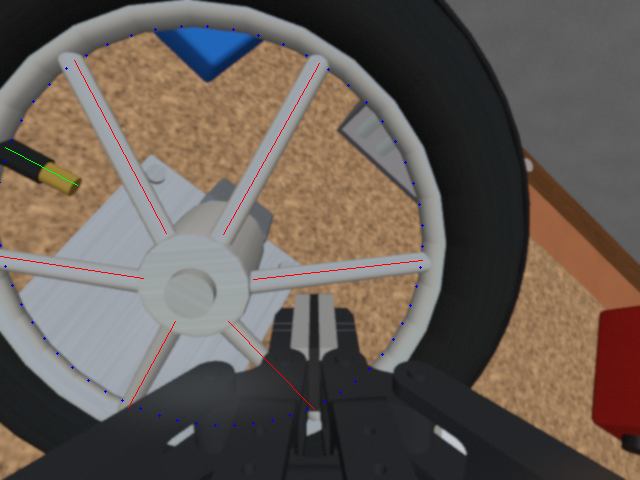

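The overlay with valve = 98.5° matches the image (valve tip at (75,190)). Next I finish the move to -22° and insert into the next gap.

```bash
python3 -m handwheel '[{"delta_pos":[0.1,0,0.8],"twist":[0,-0.12,0],"jaw":0},{"delta_pos":[0,0,1.5],"twist":[0,-0.25,0],"jaw":0},{"delta_pos":[-0.15,0,2.1],"twist":[0,-0.37,0],"jaw":0},{"delta_pos":[-0.4,0,2.7],"twist":[0,-0.5,0],"jaw":0},{"delta_pos":[-0.4,0,2.7],"twist":[0,-0.5,0],"jaw":0},{"delta_pos":[-0.4,1.2,2.7],"twist":[0,-0.5,0],"jaw":0},{"delta_pos":[-0.4,2.4,2.7],"twist":[0,-0.5,0],"jaw":0},{"delta_pos":[-0.4,3.7,2.7],"twist":[0,-0.5,0],"jaw":0},{"delta_pos":[-0.4,5,2.7],"twist":[0,-0.5,0],"jaw":0},{"delta_pos":[-0.4,5,2.7],"twist":[0,-0.5,0],"jaw":0}]'
python3 - <<'E'
from h import *
t=telemetry.sense(); where(t); arc(t,[-30,-36,-42,-48,-54,-60,-66,-72,-78,-84])
E
```

```text
time_s: 6.28
eef_pos: [621.2, 125.0, 199.8]
ee_rot: [0.704, -0.584, -0.149, -0.375]
force: [0.0, 0.9, -0.6]
grip_width: 0.002
r 51.2 phi -23.4 f 2.2 force [ 0.   0.9 -0.6] t 6.2833 j [-0.    0.29  1.84  0.15  0.24  0.21]
delta cm [ 0.04 -0.18 -0.6 ] twist [ 0.003  0.125 -0.005] mag deg 7.2
delta cm [-0.06 -0.18 -1.13] twist [ 0.003  0.23  -0.005] mag deg 13.2
delta cm [-0.21 -0.18 -1.65] twist [ 0.003  0.335 -0.005] mag deg 19.2
delta cm [-0.42 -0.17 -2.16] twist [ 0.004  0.439 -0.004] mag deg 25.2
delta cm [-0.67 -0.17 -2.64] twist [ 0.004  0.544 -0.004] mag deg 31.2
delta cm [-0.98 -0.17 -3.09] twist [ 0.004  0.649 -0.004] mag deg 37.2
delta cm [-1.33 -0.17 -3.5 ] twist [ 0.004  0.753 -0.004] mag deg 43.2
delta cm [-1.72 -0.16 -3.88] twist [ 0.005  0.858 -0.004] mag deg 49.2
delta cm [-2.15 -0.16 -4.22] twist [ 0.005  0.963 -0.003] mag deg 55.2
delta cm [-2.62 -0.16 -4.5 ] twist [ 0.005  1.068 -0.003] mag deg 61.2
```

```bash
python3 -m handwheel '[{"delta_pos":[0,-0.2,-0.6],"twist":[0,0.12,0],"jaw":0},{"delta_pos":[-0.05,-0.2,-1.1],"twist":[0,0.23,0],"jaw":0},{"delta_pos":[-0.2,-0.2,-1.65],"twist":[0,0.33,0],"jaw":0},{"delta_pos":[-0.4,-0.2,-2.15],"twist":[0,0.44,0],"jaw":0},{"delta_pos":[-0.65,-0.2,-2.65],"twist":[0,0.54,0],"jaw":0},{"delta_pos":[-1,-0.2,-3.1],"twist":[0,0.65,0],"jaw":0},{"delta_pos":[-1.3,-0.2,-3.5],"twist":[0,0.75,0],"jaw":0},{"delta_pos":[-1.7,-0.2,-3.9],"twist":[0,0.86,0],"jaw":0},{"delta_pos":[-2.1,-0.2,-4.2],"twist":[0,0.96,0],"jaw":0},{"delta_pos":[-2.6,-0.2,-4.5],"twist":[0,1.07,0],"jaw":0}]'
python3 - <<'E'
from h import *
t=telemetry.sense(); where(t); arc(t,[-78],f=50); arc(t,[-50,-20],f=55)
c=cap('wrist','w6.png'); overlay(c,45,'ovw6.png',None,1)
E
```

```text
time_s: 7.12
eef_pos: [593.8, 91.0, 177.1]
ee_rot: [0.682, -0.307, 0.228, -0.623]
force: [7.9, -4.3, 3.8]
grip_width: -0.001
r 53.9 phi -79.0 f 6.8 force [ 7.9 -4.3  3.8] t 7.1167 j [-0.08  0.25  1.96  0.58  0.17  0.8 ]
delta cm [-0.18 -4.32  0.09] twist [-0.004 -0.111  0.004] mag deg 6.4
delta cm [-1.06 -4.82  2.45] twist [-0.003 -0.6    0.005] mag deg 34.4
delta cm [-3.1  -4.82  4.2 ] twist [-0.002 -1.124  0.006] mag deg 64.4
```

View pics/ovw6.png

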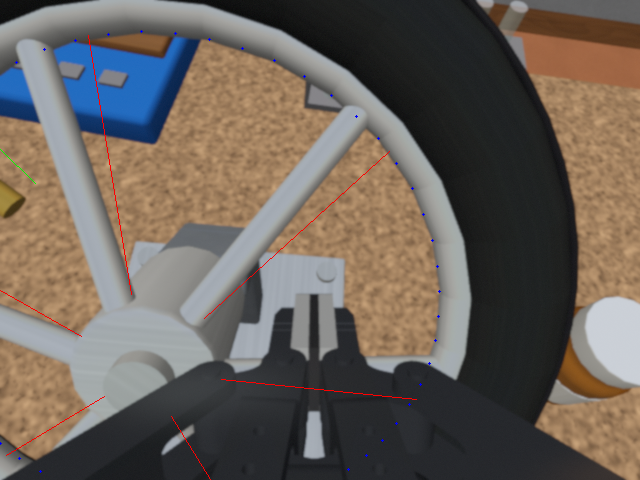

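Run:
```python
from h import *
c=dict(np.load('/tmp/wrist.npz')); angles(c,[(35,55,sf(98)),(352,115,sf(98)),(14,203,0)])
```

```text
(35, 55) [101.5  24.9]
(352, 115) [102.2 -35.1]
(14, 203) [70.9 54.3]
```

Valve at 54.7° now. I retract and go to the next gap, centre -5°.

```bash
python3 -m handwheel '[{"delta_pos":[0,-0.5,0.5],"twist":[0,-0.05,0],"jaw":0},{"delta_pos":[-0.1,-2.5,0.5],"twist":[0,-0.11,0],"jaw":0},{"delta_pos":[-0.2,-4.5,0.5],"twist":[0,-0.11,0],"jaw":0},{"delta_pos":[-0.2,-4.9,0.7],"twist":[0,-0.15,0],"jaw":0},{"delta_pos":[-0.4,-4.9,1.1],"twist":[0,-0.26,0],"jaw":0},{"delta_pos":[-0.6,-4.9,1.6],"twist":[0,-0.38,0],"jaw":0},{"delta_pos":[-0.8,-4.9,2.0],"twist":[0,-0.5,0],"jaw":0},{"delta_pos":[-1.1,-4.9,2.5],"twist":[0,-0.6,0],"jaw":0},{"delta_pos":[-1.4,-4.9,2.9],"twist":[0,-0.7,0],"jaw":0},{"delta_pos":[-1.8,-4.9,3.3],"twist":[0,-0.8,0],"jaw":0}]'
python3 - <<'E'
from h import *
t=telemetry.sense(); where(t); arc(t,[-20,-5],f=55); arc(t,[-5],f=4)
c=cap('wrist','w7.png'); overlay(c,54.7,'ovw7.png',None,1)
E
```

```text
time_s: 8.0
eef_pos: [578.7, 113.0, 230.9]
ee_rot: [0.718, -0.53, -0.057, -0.449]
force: [-0.0, 0.0, 0.1]
grip_width: 0.003
r 48.9 phi -38.0 f 54.7 force [-0.   0.   0.1] t 8.0 j [-0.03  0.15  1.92  0.2   0.3   0.41]
delta cm [ 0.06 -0.03  1.61] twist [ 0.001 -0.311 -0.002] mag deg 17.8
delta cm [-0.52 -0.03  2.83] twist [ 0.001 -0.573 -0.002] mag deg 32.8
delta cm [-0.52  5.07  2.84] twist [ 0.001 -0.573 -0.002] mag deg 32.8
```

View pics/ovw7.png

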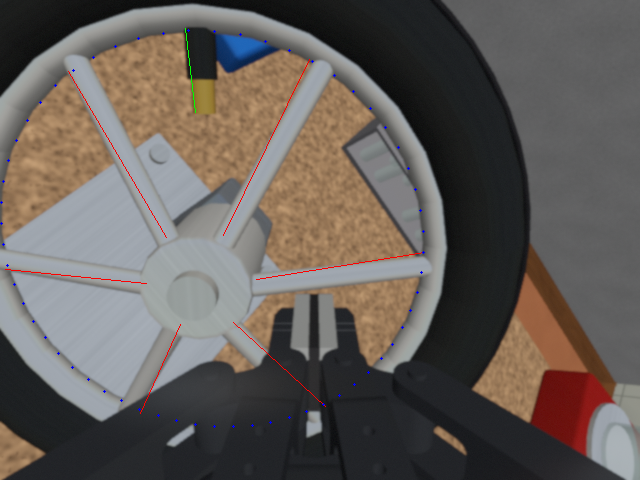

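```bash
python3 -m handwheel '[{"delta_pos":[0.1,0,0.8],"twist":[0,-0.12,0],"jaw":0},{"delta_pos":[0,0,1.5],"twist":[0,-0.24,0],"jaw":0},{"delta_pos":[-0.15,0,2.1],"twist":[0,-0.36,0],"jaw":0},{"delta_pos":[-0.35,0,2.5],"twist":[0,-0.48,0],"jaw":0},{"delta_pos":[-0.5,0,2.7],"twist":[0,-0.55,0],"jaw":0},{"delta_pos":[-0.5,1.2,2.7],"twist":[0,-0.55,0],"jaw":0},{"delta_pos":[-0.5,2.4,2.7],"twist":[0,-0.55,0],"jaw":0},{"delta_pos":[-0.5,3.7,2.7],"twist":[0,-0.55,0],"jaw":0},{"delta_pos":[-0.5,4.9,2.7],"twist":[0,-0.55,0],"jaw":0},{"delta_pos":[-0.5,4.9,2.7],"twist":[0,-0.55,0],"jaw":0}]'
python3 - <<'E'
from h import *
c=dict(np.load('/tmp/wrist.npz')); angles(c,[(75,66,sf(98)),(320,68,sf(98)),(418,265,sf(98)),(205,112,0)])
t=telemetry.sense(); where(t); arc(t,[-16,-22,-28,-34,-40,-45,-50,-54,-57,-60])
E
```

```text
time_s: 8.88
eef_pos: [621.0, 139.2, 203.1]
ee_rot: [0.676, -0.631, -0.247, -0.289]
force: [-0.4, -0.1, 0.3]
grip_width: -0.0
(75, 66) [102.5  82.1]
(320, 68) [102.2  21.6]
(418, 265) [100.  -38.9]
(205, 112) [69.9 51.2]
r 50.1 phi -7.1 f 4.1 force [-0.4 -0.1  0.3] t 8.8833 j [0.03 0.29 1.82 0.06 0.25 0.05]
delta cm [ 0.12  0.01 -0.81] twist [ 0.001  0.162 -0.005] mag deg 9.3
delta cm [ 0.    0.01 -1.34] twist [ 0.002  0.267 -0.005] mag deg 15.3
delta cm [-0.17  0.01 -1.85] twist [ 0.002  0.372 -0.005] mag deg 21.3
delta cm [-0.39  0.02 -2.35] twist [ 0.002  0.476 -0.005] mag deg 27.3
delta cm [-0.67  0.02 -2.82] twist [ 0.002  0.581 -0.004] mag deg 33.3
delta cm [-0.93  0.02 -3.19] twist [ 0.003  0.668 -0.004] mag deg 38.3
delta cm [-1.23  0.02 -3.53] twist [ 0.003  0.756 -0.004] mag deg 43.3
delta cm [-1.49  0.02 -3.79] twist [ 0.003  0.825 -0.004] mag deg 47.3
delta cm [-1.69  0.02 -3.97] twist [ 0.003  0.878 -0.004] mag deg 50.3
delta cm [-1.9   0.03 -4.13] twist [ 0.003  0.93  -0.004] mag deg 53.3
```

```bash
python3 -m handwheel '[{"delta_pos":[0.1,0,-0.8],"twist":[0,0.12,0],"jaw":0},{"delta_pos":[0,0,-1.35],"twist":[0,0.24,0],"jaw":0},{"delta_pos":[-0.15,0,-1.85],"twist":[0,0.36,0],"jaw":0},{"delta_pos":[-0.4,0,-2.35],"twist":[0,0.47,0],"jaw":0},{"delta_pos":[-0.65,0,-2.8],"twist":[0,0.58,0],"jaw":0},{"delta_pos":[-0.95,0,-3.2],"twist":[0,0.67,0],"jaw":0},{"delta_pos":[-1.2,0,-3.5],"twist":[0,0.75,0],"jaw":0},{"delta_pos":[-1.5,0,-3.8],"twist":[0,0.82,0],"jaw":0},{"delta_pos":[-1.7,0,-3.95],"twist":[0,0.88,0],"jaw":0},{"delta_pos":[-1.9,0,-4.1],"twist":[0,0.93,0],"jaw":0}]'
python3 - <<'E'
from h import *
t=telemetry.sense(); where(t); 
c=cap('wrist','w8.png'); overlay(c,10,'ovw8.png',None,1)
E
```

```text
time_s: 9.72
eef_pos: [607.5, 99.4, 191.1]
ee_rot: [0.715, -0.431, 0.08, -0.545]
force: [7.9, -1.2, 2.7]
grip_width: 0.002
r 54.4 phi -56.2 f 6.7 force [ 7.9 -1.2  2.7] t 9.7167 j [-0.06  0.26  1.91  0.39  0.21  0.59]
```

View pics/ovw8.png

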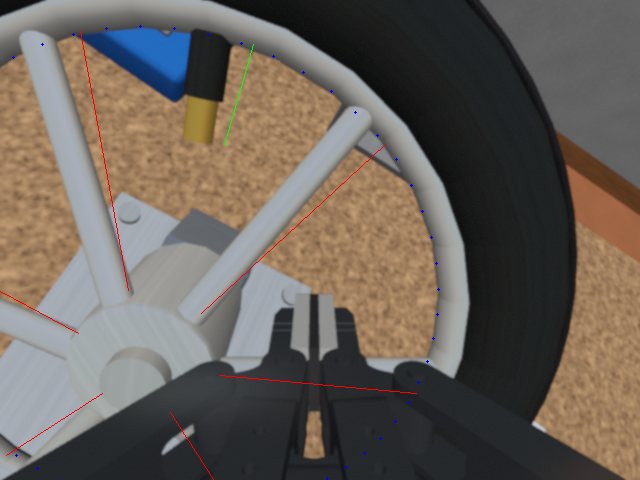

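Run:
```python
from h import *
c=dict(np.load('/tmp/wrist.npz')); angles(c,[(37,45,sf(100)),(352,118,sf(98)),(199,142,0)])
t=telemetry.sense(); where(t); arc(t,[-56,-59,-62,-65,-68,-71,-74])
```

```text
(37, 45) [102.3  48. ]
(352, 118) [100.7 -12.1]
(199, 142) [68.5 16.8]
r 54.1 phi -56.7 f 6.6 force [ 4.1 -1.1  2.5] t 9.7667 j [-0.06  0.26  1.91  0.39  0.21  0.59]
delta cm [-0.21  0.26  0.05] twist [-0.002 -0.075  0.003] mag deg 4.3
delta cm [-0.2   0.26 -0.22] twist [-0.002 -0.022  0.003] mag deg 1.3
delta cm [-0.2   0.26 -0.49] twist [-0.002  0.03   0.003] mag deg 1.7
delta cm [-0.22  0.26 -0.76] twist [-0.002  0.082  0.003] mag deg 4.7
delta cm [-0.25  0.26 -1.03] twist [-0.002  0.135  0.003] mag deg 7.7
delta cm [-0.29  0.26 -1.3 ] twist [-0.002  0.187  0.003] mag deg 10.7
delta cm [-0.35  0.25 -1.57] twist [-0.002  0.239  0.003] mag deg 13.7
```

```bash
python3 -m handwheel '[{"delta_pos":[0,0,-0.2],"twist":[0,0.02,0],"jaw":0},{"delta_pos":[0,0,-0.4],"twist":[0,0.05,0],"jaw":0},{"delta_pos":[0,0,-0.6],"twist":[0,0.08,0],"jaw":0},{"delta_pos":[-0.05,0,-0.75],"twist":[0,0.11,0],"jaw":0},{"delta_pos":[-0.05,0,-0.85],"twist":[0,0.13,0],"jaw":0},{"delta_pos":[-0.05,0,-0.9],"twist":[0,0.14,0],"jaw":0},{"delta_pos":[-0.05,0,-0.9],"twist":[0,0.14,0],"jaw":0},{"delta_pos":[-0.05,0,-0.9],"twist":[0,0.14,0],"jaw":0},{"delta_pos":[-0.05,0,-0.9],"twist":[0,0.14,0],"jaw":0},{"delta_pos":[-0.05,0,-0.9],"twist":[0,0.14,0],"jaw":0}]'
python3 - <<'E'
from h import *
t=telemetry.sense(); where(t); 
c=cap('wrist','w9.png'); overlay(c,3,'ovw9.png',None,1)
E
```

```text
time_s: 10.6
eef_pos: [601.9, 95.1, 185.2]
ee_rot: [0.708, -0.393, 0.129, -0.573]
force: [6.0, -1.8, 2.0]
grip_width: -0.001
r 53.9 phi -65.9 f 6.6 force [ 6.  -1.8  2. ] t 10.6 j [-0.07  0.26  1.93  0.47  0.19  0.64]
```

View pics/ovw9.png

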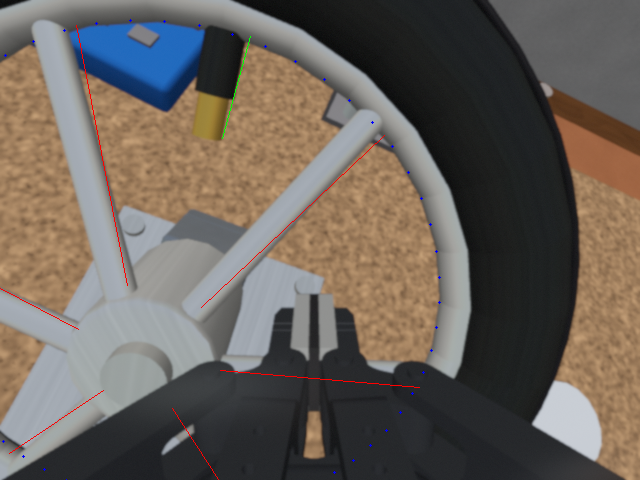

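```bash
python3 - <<'E'
from h import *
c=dict(np.load('/tmp/wrist.npz')); angles(c,[(50,40,sf(98)),(368,122,sf(98)),(208,138,0)])
E
python3 -m handwheel '[{"delta_pos":[0,0,-0.15],"twist":[0,0.02,0],"jaw":0},{"delta_pos":[0,0,-0.3],"twist":[0,0.04,0],"jaw":0},{"delta_pos":[0,0,-0.4],"twist":[0,0.06,0],"jaw":0},{"delta_pos":[-0.05,0,-0.45],"twist":[0,0.07,0],"jaw":0},{"delta_pos":[-0.05,0,-0.5],"twist":[0,0.08,0],"jaw":0},{"delta_pos":[-0.05,0,-0.5],"twist":[0,0.08,0],"jaw":0},{"delta_pos":[-0.05,0,-0.5],"twist":[0,0.08,0],"jaw":0},{"delta_pos":[-0.05,0,-0.5],"twist":[0,0.08,0],"jaw":0},{"delta_pos":[-0.05,0,-0.5],"twist":[0,0.08,0],"jaw":0},{"delta_pos":[-0.05,0,-0.5],"twist":[0,0.08,0],"jaw":0}]'
python3 - <<'E'
from h import *
t=telemetry.sense(); where(t); 
c=cap('wrist','w10.png'); overlay(c,3,'ovw10.png',None,1)
E
```

```text
(50, 40) [100.7  38. ]
(368, 122) [101.9 -23.1]
(208, 138) [68.8  6.7]
time_s: 11.48
eef_pos: [598.7, 93.3, 182.0]
ee_rot: [0.702, -0.37, 0.157, -0.588]
force: [6.0, -2.8, 1.9]
grip_width: -0.001
r 53.7 phi -71.1 f 6.6 force [ 6.  -2.8  1.9] t 11.4833 j [-0.08  0.25  1.94  0.51  0.18  0.67]
```

View pics/ovw10.png

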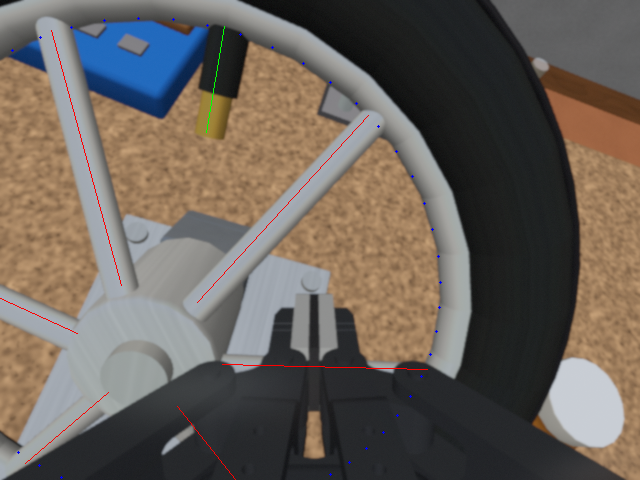

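The valve is near 2°. I back off the spoke, retract along the axle, and look from farther out.

```bash
python3 -m handwheel '[{"delta_pos":[0,0,0.2],"twist":[0,0,0],"jaw":0},{"delta_pos":[0,0,0.5],"twist":[0,0,0],"jaw":0},{"delta_pos":[-0.1,-0.5,0.7],"twist":[0,0,0],"jaw":0},{"delta_pos":[-0.1,-2,0.7],"twist":[0,0,0],"jaw":0},{"delta_pos":[-0.1,-4,0.7],"twist":[0,0,0],"jaw":0},{"delta_pos":[-0.1,-6,0.7],"twist":[0,0,0],"jaw":0},{"delta_pos":[-0.1,-8.5,0.7],"twist":[0,0,0],"jaw":0},{"delta_pos":[-0.1,-11,0.7],"twist":[0,0,0],"jaw":0},{"delta_pos":[-0.1,-13,0.7],"twist":[0,0,0],"jaw":0},{"delta_pos":[-0.1,-14,0.7],"twist":[0,0,0],"jaw":0}]'
python3 -m handwheel '[{"delta_pos":[0,0,0],"twist":[0,-0.1,0],"jaw":0},{"delta_pos":[0,0,0],"twist":[0,-0.2,0],"jaw":0},{"delta_pos":[0,0,0],"twist":[0,-0.3,0],"jaw":0},{"delta_pos":[0,0,0],"twist":[0,-0.4,0],"jaw":0},{"delta_pos":[0,0,0],"twist":[0,-0.5,0],"jaw":0},{"delta_pos":[0,0,0],"twist":[0,-0.6,0],"jaw":0},{"delta_pos":[0,0,0],"twist":[0,-0.7,0],"jaw":0},{"delta_pos":[0,0,0],"twist":[0,-0.8,0],"jaw":0},{"delta_pos":[0,0,0],"twist":[0,-0.8,0],"jaw":0},{"delta_pos":[0,0,0],"twist":[0,-0.8,0],"jaw":0}]'
python3 - <<'E'
from h import *
t=telemetry.sense(); where(t)
c=cap('wrist'); overlay(c,2,'ovw11.png',None,1); c=cap('side','s11.png'); overlay(c,2,'ovs11.png',(220,100,440,320)); cap('scene','sc11.png')
E
```

```text
time_s: 12.37
eef_pos: [501.7, 92.6, 285.3]
ee_rot: [0.702, -0.371, 0.158, -0.587]
force: [1.0, -0.1, 0.8]
grip_width: 0.0
time_s: 13.2
eef_pos: [502.7, 92.5, 283.2]
ee_rot: [0.709, -0.57, -0.126, -0.396]
force: [-0.8, 0.6, -1.2]
grip_width: 0.002
r 51.3 phi -65.6 f 146.1 force [-0.8  0.6 -1.2] t 13.2 j [-0.1  -0.11  2.03  0.25  0.45  0.13]
```

View pics/ovw11.png

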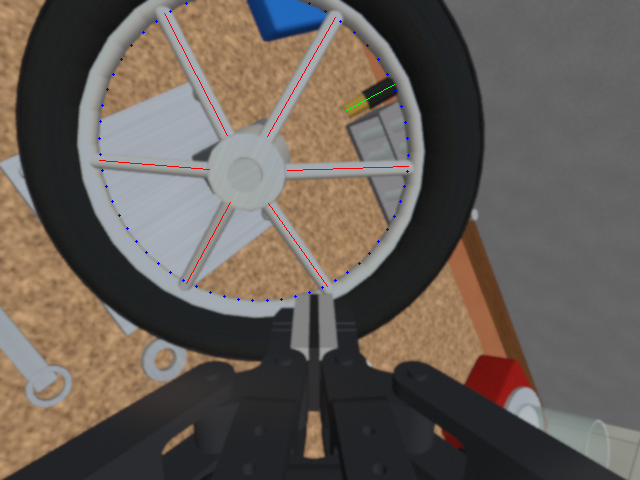

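View pics/ovs11.png

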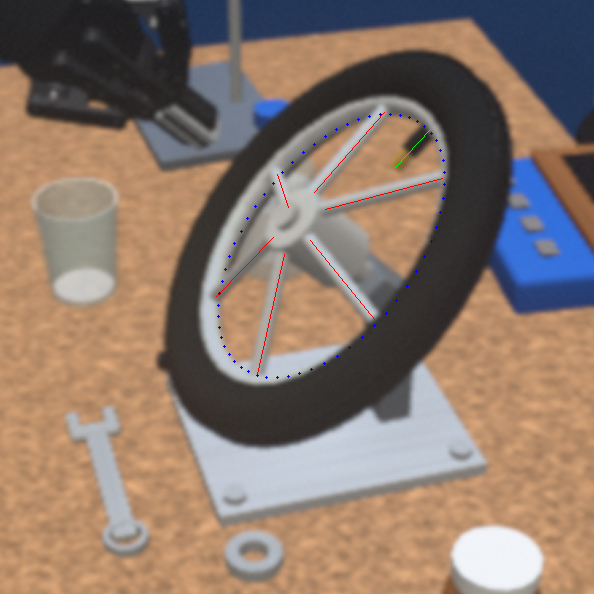

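View pics/s11.png

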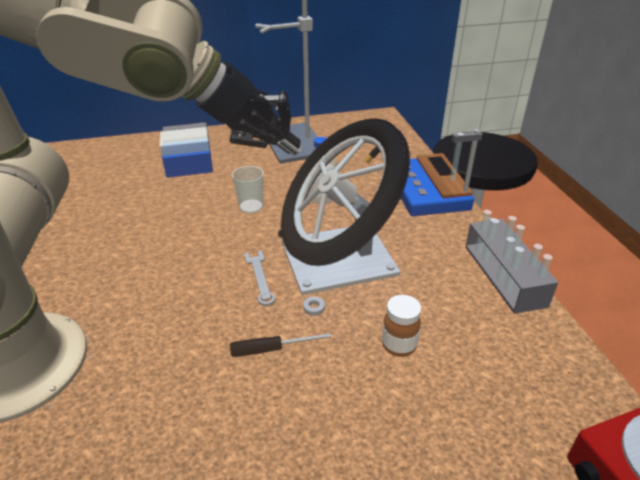

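Both overlays drawn at 2° sit on the image to within a couple of pixels; in the wrist view the valve tip is at (347,108). The things around the wheel look unmoved. I'll fit the angle numerically and check stand yaw independently, from the plate in this wrist view.

Run:
```python
from h import *
c=dict(np.load('/tmp/wrist.npz')); 
angles(c,[(347,109,0),(395,88,0),(165,18,sf(98)),(333,22,sf(98)),(400,168,sf(98)),(323,282,sf(98)),(188,280,sf(98)),(105,162,sf(98)),(245,174,40)])
# spoke angles using fit for centre: opposite pairs
c=dict(np.load('/tmp/side.npz')); Z=lambda a,b:(220+a/2.7-.3,100+b/2.7-.3)
angles(c,[(*Z(401,160),0),(*Z(432,128),0),(*Z(380,112),sf(98)),(*Z(437,178),sf(98)),(*Z(372,317),sf(98)),(*Z(260,370),sf(98)),(*Z(289,216),40)])
a=dict(np.load('/tmp/side.npz'))['frame'].astype(int)
b=cv2.imread('pics/side0.png')[:,:,::-1].astype(int)
d=abs(a-b).sum(2)>60; print('changed px below wheel', d[200:,230:430].sum(), 'beaker',d[165:215,230:270].sum(),'jar',d[295:355,380:425].sum())
```

```text
(347, 109) [70.7  2.5]
(395, 88) [103.5   0.5]
(165, 18) [100.2  92.4]
(333, 22) [99.7 31.9]
(400, 168) [ 97.6 -28.6]
(323, 282) [ 98.1 -88.4]
(188, 280) [  98.9 -147.9]
(105, 162) [ 98.1 152.5]
(245, 174) [0.1 2.3]
(368.21851851851847, 158.95925925925923) [76.2  3. ]
(379.7, 147.10740740740738) [105.5   2.1]
(360.44074074074075, 141.18148148148146) [102.9  34.2]
(381.55185185185184, 165.6259259259259) [ 99.2 -26.9]
(357.47777777777776, 217.10740740740738) [ 99.4 -88.3]
(315.9962962962963, 236.73703703703703) [ 100.  -147.1]
(326.737037037037, 179.7) [  5.2 -76.6]
changed px below wheel 760 beaker 0 jar 0
```

Six spokes give the valve at 2.0° ± 0.5° (wrist) and about 2.7° (side), against a tolerance of 7°. Nothing else moved and the gripper is clear, so I'm handing in.

Run:
```python
from h import *
t=telemetry.sense(); print(abs(t['dq']).max(), t['force'].round(1), t['time_s']); print(ctrl.finish_job())
```

```text
0.010612068480519769 [-0.7  0.1  0.7] 13.35
the job is handed in; nothing more can be done
None
```

I turned the wheel about 170° so the valve is now at the top, about 2° off straight up (7° allowed), and handed the job in at 13.4 s. I used three pushes with the closed fingertips, each on a different spoke. I worked about 52 mm from the axle, inside the valve's reach. The wrist force readings, taken after each move, stayed around 10 N.

- **Valve angle:** the wrist camera gave 2.0° from the six spokes, and the valve tip itself read 2.5°. The side camera gave 2–3° at the valve, though its spoke readings spread from about 2° to 4°. The two cameras agree to within about 1–2°, and I did not push further to remove the last 2°.
- **Surroundings:** the side picture shows no pixel change at the beaker or the jar. About 760 pixels changed in a wider box that takes in the lower wheel, spanner, bearing and screwdriver. I put that down to the turned wheel and did not check each item separately; by eye they lie where they were. The reagent bottle, behind the wheel, I did not check separately, though the arm stayed in front of the wheel.
- **Arm:** it was back about 146 mm in front of the wheel's mid-plane, touching nothing and nearly still, with a force reading of about 1 N.
- **Tyre and valve:** I kept off both by geometry. There is no separate reading of force on the tyre to confirm it.

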